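Lock up the plant-feed chest

ROBOT

A 6-joint arm with a two-finger parallel gripper is mounted at the origin on the work surface. World frame = base frame: x ahead of the robot, y to its left, z up, the work surface at z = 0. Lengths are in mm, angles in rad, forces in N, time in s.
With the tool pointing down it reaches from about 250 to 800 mm from the base axis. Payload 3.9 kg.
Tool frame: the origin (TCP) lies where the fingers leave the gripper's body, on its centre line; the fingertips stand 73 mm ahead of it and the grasp point (between the pads) lies 54 mm ahead of it; z points along the fingers, y is the direction in which the jaws open and shut (so a half turn about z gives the same grasp; the last joint's range is limited). The gripper opens to 85 mm and grips with 20 to 120 N. Pads are 22 mm wide; open, the fingers measure 114 mm over their backs; the gripper's body (76 mm by 85 mm) begins 54 mm behind the grasp point. The pads swing forward as they close: fully open they stand 13 mm farther back than shut.
Start: joints at [-1.332, 0.26, -0.138, 1.173, 0, 1.571], TCP at [124.178, -510.093, 303.904] pointing down, gripper open.
Joint ranges: [-2.78, 2.78], [-0.83, 1.72], [-1.28, 1.37], [-1.9, 2.12], [-1.57, 1.48], [-3.14, 3.14]. Speed limits (rad/s): [2.57, 2.57, 3.14, 3.14, 3.14, 3.14].

INTERFACE

Orientations are given as a unit quaternion [x, y, z, w].
In Python, from plant import r gives the robot as it stands. The module is installed in compiled form; this text tells all that it offers.
- The arm moves only by the shell command python3 -m creep 'ROWS' [FORCE]. ROWS is JSON, a list of rows, each an object with "jaw": the gripper command: -1 is shut, 1 is fully open, values between are in proportion; "translation": the shift along the world's x, y, z in cm, a list of three; "angular": the turn, a rotation vector about the world's x, y, z in rad, a list of three. A call has exactly 8 rows; each row shifts and turns the commanded pose from where the row before left it; what a row does not reach is not made up. A row lasts 1/8 s, in which the tool goes at most 62.5 mm and 10.7 degrees, less where a joint would pass 70% of its speed; a pose out of reach is approached as far as the arm can. A call is refused whole if a number of a shift passes 6.25 or a number of a turn 0.188, either way. A call with a gripper value outside its range is refused whole. The fingers move at their own pace and stop on an object; FORCE is the grip in N (left out, the last holds). Time passes only in rows, so rows that do not move let the fingers close, or fill a call up. It gives the time, the measured TCP pose, the force and the opening at its end, in the units of the state.
- r.get_state(): the state, without advancing time (a new reading comes with each control period).
- r.grab_frame(name): name is "scene" or "side" or "wrist"; returns a dict with "img" (400x640x3 uint8, red, green, blue), "fx", "fy", "cx", "cy" (pixels), "pose" (4x4, takes a point from camera to world coordinates). Camera axes: x right, y down, z forward; pixel columns grow to the right and rows downward; lengths in mm; the calibration is good to about 2 mm. A picture is of the moment at which its call begins. There is no depth.
- r.job_done(): hands the job in, once; it reports no verdict.
The state is a dict: "t": time; "joint_positions": joint angles; "joint_vel": joint speeds; "joint_torque": joint torques, N m; "tcp_pos": TCP position; "ee_rot": TCP orientation; "force": force on the tool from outside, world axes, zero at the start; "ft_torque": the same for the moment, N m; "width": finger opening in mm.
Only numpy, scipy, OpenCV 4.12 (cv2) and the standard library are available. Lean on these libraries where they do the work, as an engineer would, in place of code of your own. Each camera call takes 0.05 s, during which the arm holds its last target.

TASK

Lock up the plant-feed chest on the potting table: first push the sliding bolt on its sloping lid fully home through the keeper. Then feel for the lock with the key standing in it, turning it a little back and forth while pressing it lightly inward until it sinks in, and turn it clockwise to the stop; leave it pushed in and let go. Leave everything else on and around the chest as it stands.

Things in the scene. Friction and masses are not known exactly. Their poses are not given: they have to be found in the camera images.
- lid: Sloping face of the fixed feed chest, with a green lid panel 2 mm proud. Chest 300 x 300 mm, 80 mm high at the slope's foot, rising at 30 degrees to a flat ledge 210 mm high, 75 mm deep. Origin: centre of the slope, on its surface. x points up the slope, y to the left across it for someone facing the slope, z out of it (30 degrees off vertical).
- lock (a point): Centre of the round brass lock plate (52 mm across, 9 mm high), on the slope's surface, at lid x -55, y -20, z 0 mm; the key's axis runs through it along the lid's z. A rotor with a slot is hidden in it: 2 mm in, the key's blade meets the rotor; only when within about 0.1 rad of the slot does it sink on to 12 mm. Press with 6 to 12 N: over 20 N can drag the rotor round.
- key_grip (a point): Centre of the key's red bow: 50 mm wide, 10 mm thick, 44 mm high along the key's axis, yellow along one narrow edge. It lies on the lock's axis, 56 mm above the slope with the key out, 44 mm when fully in. The key is captive: it slides 12 mm inward (3 N) and turns (0.03 N m), and stays where it is left.
- key (a joint): Turn of the key, rad, clockwise seen from outside. At 0 the yellow edge points straight up the slope (lid x) and the bow's flat faces look to lid +y and -y. The hidden slot waits anywhere from -0.80 to -0.20, whatever the key's start. Once sunk in, the key carries the rotor (0.12 N m) clockwise to a stop near 0.70: locked; a red dot marks where the yellow edge then points. Free key: -1.2 to 1.0.
- bolt (a joint): Slide of the bolt in m: 0 is drawn back, 0.040 is fully home at its stop; it moves along the lid's +y. 2.5 N to move; it stays where it is left.
- bolt_knob (a point): Centre of the upright black knob (18 mm across, standing along lid z from 16 to 62 mm above the slope) on the bolt rod: 46 mm above the slope, at lid x 60, y 0 mm when the bolt reads 0. The rod (14 mm thick, 128 mm long) runs through two dark bridges (28 mm high, centred at lid y -32 and 58 mm) and goes home through the keeper, a like bridge at y 88 mm.
- terracotta: Small terracotta pot, 68 mm across, 60 mm high, loose on the chest's ledge. Origin under its centre.
- jar: Glass jar with brass cap, 56 mm across, 80 mm high, loose on the ledge. Origin under its centre.
- twine: Spool of twine, 68 mm across, 66 mm high, standing loose before the slope's foot. Origin under its centre.
- tape: Roll of blue tape lying flat, 100 mm across, 38 mm high, loose before the slope's foot. Origin under its centre.
- pail_a: Metal pail with a seedling, 110 mm across, 115 mm high (leaves to 200 mm), loose beside the chest. Origin under its centre.
- pail_b: Empty metal pail, 110 mm across, 115 mm high, loose beside the chest. Origin under its centre.
- spray: White spray bottle with a green head, 76 mm across, 193 mm high, loose beside the chest. Origin under its centre.

How it is judged:
By the outcome, as a careful person would: the job done as asked, in the order asked, and still so for the second after the job is handed in, with the robot touching nothing.
It also fails if it takes over 51 s, if anything falls off the work surface, if the arm or the gripper's body presses on something with over 40 N, if the wrist force passes 120 N, or if a joint passes its speed limit or range.

## Working session

There is one attempt and no reset: what is moved stays moved. The work goes in short steps, Python scripts to look and compute and a shell command to move; the robot and the scene stay as the last step left them, time stands still between calls to the robot, and variables do not carry over. Pictures are saved under pics/ and viewed, and the job is handed in when it is done.

```bash
mkdir -p pics; python3 - <<'E'
from plant import r
import cv2,json
s=r.get_state(); print(s)
for n in ["scene","side","wrist"]:
    f=r.grab_frame(n); cv2.imwrite(f"pics/{n}0.png",f["img"][:,:,::-1])
    print(n,f["fx"],f["fy"],f["cx"],f["cy"],f["pose"])
E
```

```text
{'t': 0.0, 'joint_positions': array([-1.33199142e+00,  2.60685473e-01, -1.39387428e-01,  1.17271285e+00,
        2.02221878e-05,  1.57078697e+00]), 'joint_vel': array([ 5.36440813e-05, -2.79521240e-04,  1.16831164e-03,  1.28211284e-03,
        1.20938134e-03, -7.03963746e-05]), 'joint_torque': array([-7.22316508e-05, -4.05678856e+01,  2.53923100e+01,  1.86140573e-02,
        3.74247475e-05,  1.28654698e-06]), 'tcp_pos': array([ 124.05879794, -509.56431331,  303.05706596]), 'ee_rot': array([ 9.92878945e-01,  1.19123513e-01, -1.08445608e-04, -9.88837050e-04]), 'force': array([ 0.27502917, -0.32903735,  0.71311365]), 'ft_torque': array([-0.01467832,  0.0055887 , -0.10900002]), 'width': 85.57251680347917}
scene 388.20983556523197 388.20983556523197 324.6507800963982 203.19785066658974 [[ 7.43219893e-01  4.87703742e-01 -4.58005733e-01  1.08101860e+03]
 [ 6.69026468e-01 -5.47147841e-01  5.03023683e-01 -5.63973140e+02]
 [-5.27031529e-03 -6.80275165e-01 -7.32937872e-01  9.90362472e+02]
 [ 0.00000000e+00  0.00000000e+00  0.00000000e+00  1.00000000e+00]]
side 381.761764357004 381.761764357004 320.3909258627724 203.8218989656849 [[-9.46462903e-01 -2.14681886e-01  2.41080197e-01  2.24546378e+02]
 [-3.22812455e-01  6.28729556e-01 -7.07454072e-01  9.79993096e+02]
 [ 3.03329309e-04 -7.47402725e-01 -6.64371187e-01  1.06637467e+03]
 [ 0.00000000e+00  0.00000000e+00  0.00000000e+00  1.00000000e+00]]
wrist 279.5993601546427 279.5993601546427 318.3319412410349 202.6007036650238 [[ 2.36639091e-01 -9.31376519e-01 -2.76658130e-01  1.95134221e+02]
 [-9.71597264e-01 -2.27087553e-01 -6.65582409e-02 -4.92741640e+02]
 [-8.34835179e-04  2.84550564e-01 -9.58660670e-01  3.74019223e+02]
 [ 0.00000000e+00  0.00000000e+00  0.00000000e+00  1.00000000e+00]]
```

View pics/scene0.png

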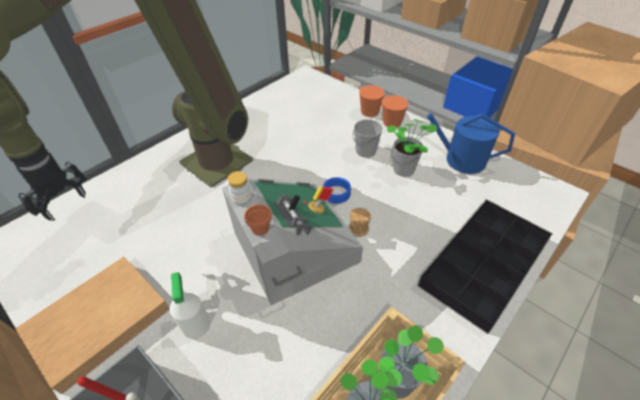

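View pics/side0.png

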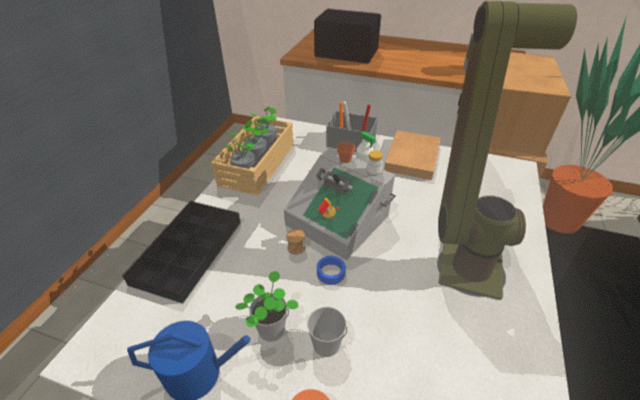

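View pics/wrist0.png

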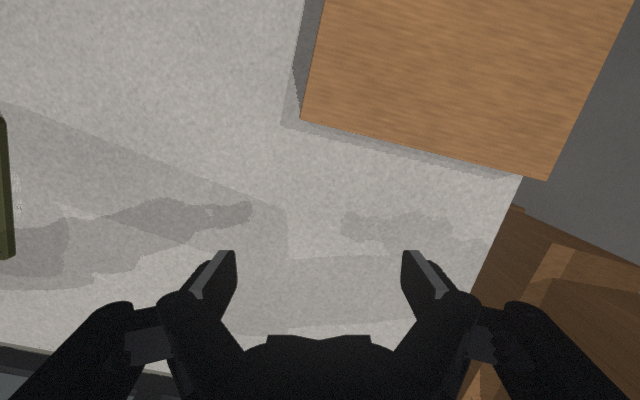

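```bash
cat > h.py <<'E'
import numpy as np, cv2
from plant import r
from scipy.spatial.transform import Rotation as R
def ray(f,u,v):
    d=np.array([(u-f["cx"])/f["fx"],(v-f["cy"])/f["fy"],1.]); P=f["pose"]
    d=P[:3,:3]@d; return P[:3,3],d/np.linalg.norm(d)
def tri(rs):
    A=np.zeros((3,3));b=np.zeros(3)
    for o,d in rs:
        M=np.eye(3)-np.outer(d,d);A+=M;b+=M@o
    p=np.linalg.solve(A,b); return p,[np.linalg.norm((np.eye(3)-np.outer(d,d))@(p-o)) for o,d in rs]
def onplane(f,u,v,n,c):
    o,d=ray(f,u,v); return o+d*((c-n@o)/(n@d))
def proj(f,p):
    P=f["pose"]; q=P[:3,:3].T@(np.asarray(p)-P[:3,3]); return f["fx"]*q[0]/q[2]+f["cx"],f["fy"]*q[1]/q[2]+f["cy"]
def crop(f,name,u0,v0,w,h,s):
    c=f["img"][v0:v0+h,u0:u0+w,::-1]; cv2.imwrite("pics/"+name,cv2.resize(c,None,fx=s,fy=s,interpolation=cv2.INTER_CUBIC))
E
python3 - <<'E'
from h import *
crop(r.grab_frame("scene"),"sc1.png",215,160,160,150,5)
crop(r.grab_frame("side"),"si1.png",275,125,130,140,5) if 0 else crop(r.grab_frame("side"),"si1.png",275,125,160,120,5)
E
python3 -c "
import cv2
i=cv2.imread('pics/sc1.png');print(i.shape);cv2.imwrite('pics/sc1.png',i[:600])"
```

```text
(750, 800, 3)
```

View pics/sc1.png

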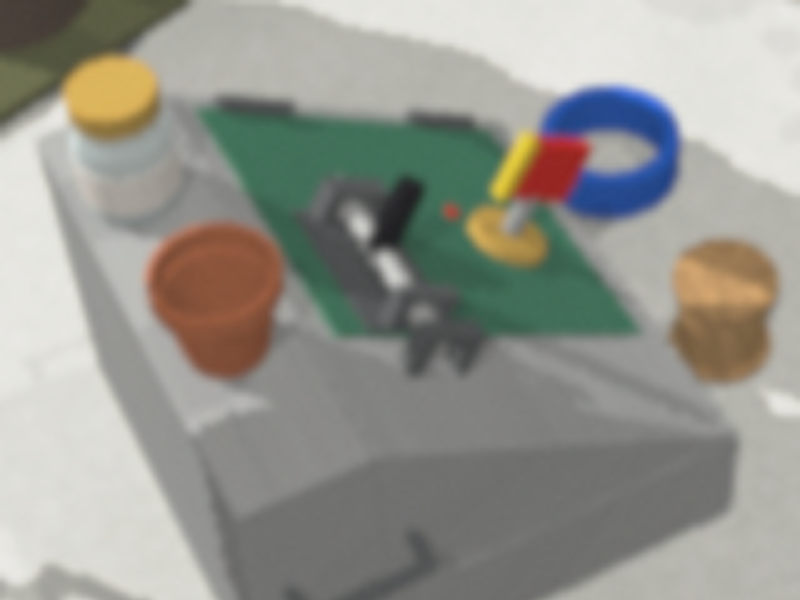

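View pics/si1.png

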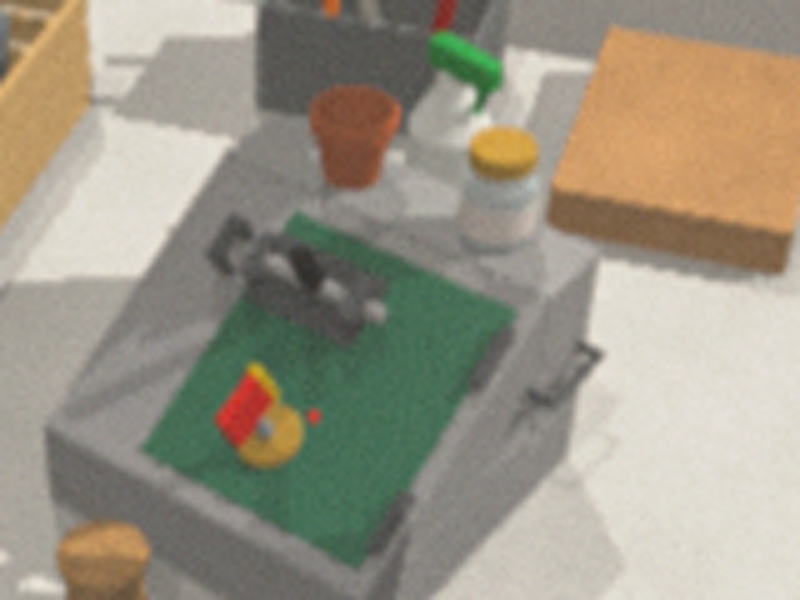

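```bash
cat > fit.py <<'E'
from h import *
from scipy.optimize import least_squares
c30,s30=np.cos(np.pi/6),np.sin(np.pi/6)
def lidR(a): # a = heading of up-slope horizontal
    h=np.array([np.cos(a),np.sin(a),0]); z=np.array([0,0,1.])
    x=h*c30+z*s30; zz=-h*s30+z*c30; return np.c_[x,np.cross(zz,x),zz]
S=lambda u,v:(215+u/5,160+v/5); D=lambda u,v:(275+u/5,125+v/5)
hz=lambda h,y,z:("h",h,y,z)
obs=[("scene",(-129.9,150,0),S(737,435)),("side",(-129.9,150,0),D(47,428)),
("scene",(60,0,62),S(412,182)),("side",(60,0,62),D(300,257)),
("scene",(-55,-20,9),S(508,233)),("side",(-55,-20,9),D(270,435)),
("scene",hz(187.5,150,65),S(235,518)),("side",hz(187.5,150,65),D(258,115)),
("scene",hz(187.5,-150,65),S(40,145)),("side",hz(187.5,-150,65),D(597,258)),("scene",(129.9,150,0),S(385,458))]
def world(p,x,y,a):
    O=np.array([x,y,145.]);M=lidR(a)
    if p[0]=="h":
        h=np.array([np.cos(a),np.sin(a),0]); return O+h*p[1]+M[:,1]*p[2]+np.array([0,0,p[3]])
    return O+M@np.array(p)
if __name__=="__main__":
    F={n:r.grab_frame(n) for n in("scene","side")}
    fun=lambda q:np.ravel([np.subtract(proj(F[n],world(p,*q)),o) for n,p,o in obs])
    q0=onplane(F["side"],*D(300,400),np.array([0,0,1.]),145); print(q0)
    s=least_squares(fun,[q0[0],q0[1],-1.5],loss="soft_l1"); print(s.x); print(np.round(s.fun.reshape(-1,2),1))
    J=s.jac; print("sd",np.sqrt(np.diag(np.linalg.inv(J.T@J))))
    red=[]
    for n in F:
        hsv=cv2.cvtColor(F[n]["img"],cv2.COLOR_RGB2HSV)
        x,y=map(int,proj(F[n],world((-55,-20,50),*s.x)))
        w=hsv[y-12:y+13,x-12:x+13]
        for nm,lo,hi in(("red",0,6),("red2",174,180),("yel",24,34)):
            m=(w[...,0]>=lo)&(w[...,0]<=hi)&(w[...,1]>170)&(w[...,2]>120); v,u=np.nonzero(m); print(n,nm,len(u),(u.mean()+x-12,v.mean()+y-12) if len(u) else 0)
E
python3 fit.py
```

```text
[506.76220684 -12.14465159 145.        ]
[533.08983261 -49.38894326  -1.89197542]
[[ 1.5 -0.8]
 [-2.6 -0.8]
 [-1.  -1.6]
 [ 0.1  0. ]
 [ 0.5 -0.8]
 [-1.9 -1.2]
 [ 1.   0.5]
 [ 2.2 -1.5]
 [-2.  -1.5]
 [-0.4 -3. ]
 [-0.9 -0.2]]
sd [1.69975505 1.73033452 0.01184717]
scene red 82 (np.float64(325.0), np.float64(193.5))
scene red2 11 (np.float64(327.27272727272725), np.float64(191.63636363636363))
scene yel 29 (np.float64(317.17241379310343), np.float64(193.31034482758622))
side red 74 (np.float64(323.2567567567568), np.float64(206.7027027027027))
side red2 0 0
side yel 4 (np.float64(326.75), np.float64(199.0))
```

```bash
cat >> h.py <<'E'
Q=[533.09,-49.39,-1.892]
def delta(lp,ang=0.0,n=1,q=None,flip=False):
    """to TCP at lid point lp, tool z=-lid z, tool y = lid y turned clockwise(outside) by ang"""
    import fit
    q=q or Q
    M=fit.lidR(q[2]); O=np.array([q[0],q[1],145.])
    T=np.c_[-M[:,0],M[:,1],-M[:,2]]
    T=R.from_rotvec(-ang*M[:,2]).as_matrix()@T
    s=r.get_state(); p=O+M@np.array(lp)
    rv=(R.from_matrix(T)*R.from_quat(s["ee_rot"]).inv()).as_rotvec()
    print("target",p.round(1),"now",s["tcp_pos"].round(1),"t",s["t"])
    print("d cm",((p-s["tcp_pos"])/10).round(2),"rv",rv.round(3),"norm",np.linalg.norm(rv).round(3),"| per row",((p-s["tcp_pos"])/10/n).round(2),(rv/n).round(3))
    print("now lid TCP",(M.T@(s["tcp_pos"]-O)).round(1),"F lid",(M.T@s["force"]).round(1),"w",round(s["width"],1))
E
python3 -c "
from h import *
delta((-40,0,260),0,12)"
```

```text
target [585.1 106.8 350.2] now [ 124.1 -510.   303.7] t 0.35
d cm [46.09 61.68  4.65] rv [-0.37   0.401  0.987] norm 1.128 | per row [3.84 5.14 0.39] [-0.031  0.033  0.082]
now lid TCP [ 569.6 -242.6 -145.6] F lid [-0.3 -1.2  0. ] w 85.2
```

```bash
python3 -m creep '[{"jaw":1,"translation":[2.5,3.5,2.5],"angular":[-0.023,0.025,0.062]},{"jaw":1,"translation":[2.5,3.5,2.5],"angular":[-0.023,0.025,0.062]},{"jaw":1,"translation":[2.8,3.9,2],"angular":[-0.023,0.025,0.062]},{"jaw":1,"translation":[3,4,2],"angular":[-0.023,0.025,0.062]},{"jaw":1,"translation":[3,4,2],"angular":[-0.023,0.025,0.062]},{"jaw":1,"translation":[3,4,1],"angular":[-0.023,0.025,0.062]},{"jaw":1,"translation":[3,4,0],"angular":[-0.023,0.025,0.062]},{"jaw":1,"translation":[3,4,0],"angular":[-0.023,0.025,0.062]}]' 30; python3 -c "
from h import *
delta((-40,0,260),0,8)"
```

```text
t: 1.35
tcp_pos: [353.0, -199.7, 424.4]
ee_rot: [0.924, 0.358, -0.109, 0.079]
force: [0.7, -0.3, -0.1]
width: 85.4
target [585.1 106.8 350.2] now [ 353.  -199.7  424.4] t 1.35
d cm [23.21 30.65 -7.42] rv [-0.186  0.202  0.489] norm 0.56 | per row [ 2.9   3.83 -0.93] [-0.023  0.025  0.061]
now lid TCP [ 312.4 -123.4  142.2] F lid [ 0.1  0.7 -0.1] w 85.4
```

```bash
python3 -m creep '[{"jaw":1,"translation":[2.9,3.8,0],"angular":[-0.023,0.025,0.061]},{"jaw":1,"translation":[2.9,3.8,0],"angular":[-0.023,0.025,0.061]},{"jaw":1,"translation":[2.9,3.9,0],"angular":[-0.023,0.025,0.061]},{"jaw":1,"translation":[2.9,3.9,-1],"angular":[-0.023,0.025,0.061]},{"jaw":1,"translation":[2.9,3.9,-1.5],"angular":[-0.023,0.025,0.061]},{"jaw":1,"translation":[2.9,3.9,-1.5],"angular":[-0.023,0.025,0.061]},{"jaw":1,"translation":[2.9,3.8,-1.5],"angular":[-0.023,0.025,0.061]},{"jaw":1,"translation":[2.9,3.8,-1.9],"angular":[-0.023,0.025,0.061]}]' 30; python3 -c "
from h import *
delta((-40,0,260),0,8)
f=r.grab_frame('wrist'); cv2.imwrite('pics/w1.png',f['img'][:,:,::-1]);print(r.get_state()['joint_positions'])"
```

```text
t: 2.35
tcp_pos: [585.2, 108.4, 349.5]
ee_rot: [0.784, 0.565, -0.209, 0.151]
force: [-0.0, 0.0, 0.5]
width: 85.4
target [585.1 106.8 350.2] now [585.2 108.4 349.5] t 2.35
d cm [-0.01 -0.15  0.07] rv [-0.002  0.001  0.001] norm 0.002 | per row [-0.   -0.02  0.01] [-0.  0.  0.]
now lid TCP [-41.6  -0.4 260.2] F lid [ 0.2 -0.   0.4] w 85.4
[ 0.35198874  0.59718729  0.40114163  1.7212081  -0.39847774  2.30978827]
```

View pics/w1.png

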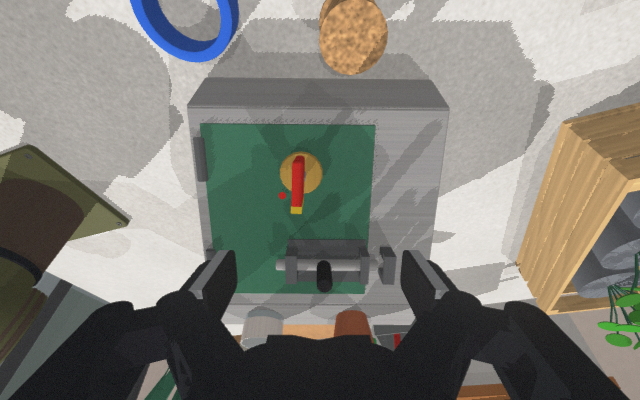

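```bash
python3 - <<'E'
from h import *
f=r.grab_frame('wrist')
crop(f,'w1c.png',180,70,280,230,1) 
i=cv2.imread('pics/w1.png')[90:300,185:455]; cv2.imwrite('pics/w1c.png',cv2.resize(i,None,fx=2.9,fy=2.8,interpolation=cv2.INTER_CUBIC))
hsv=cv2.cvtColor(f['img'],cv2.COLOR_RGB2HSV); w=np.zeros((400,640),bool); w[120:235,250:370]=1
H,S_,V=[hsv[...,k].astype(int) for k in range(3)]
for n,m in (("red",((H<6)|(H>174))&(S_>150)&w),("yel",(H>23)&(H<34)&(S_>180)&(V>150)&w),("brass",(H>12)&(H<27)&(S_>90)&w)):
    c=max(cv2.findContours(m.astype(np.uint8),0,2)[0],key=cv2.contourArea); print(n,m.sum(),cv2.minAreaRect(c),cv2.boundingRect(c))
E
```

```text
red 601 ((297.172119140625, 189.02584838867188), (11.64523696899414, 50.3089599609375), 2.2025980949401855) (291, 164, 13, 51)
yel 52 ((295.5, 218.5), (5.0, 9.0), 90.0) (291, 216, 10, 6)
brass 1018 ((300.9599914550781, 178.27999877929688), (42.42641067504883, 40.163665771484375), 8.13010311126709) (280, 158, 43, 42)
```

View pics/w1c.png

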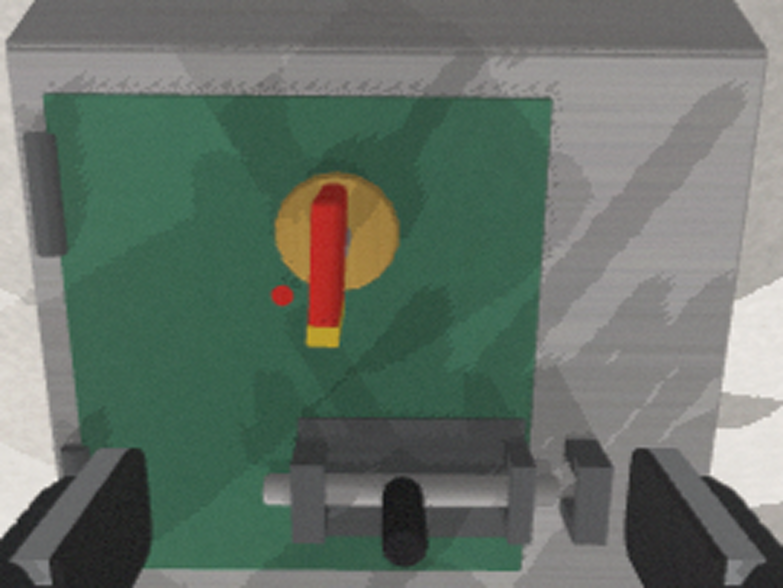

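```bash
python3 - <<'E'
from fit import *
W=lambda u,v:(185+u/2.9,90+v/2.8)
f=r.grab_frame('wrist')
o=[((-129.9,-150,0),W(8,47)),((-129.9,150,0),W(765,50)),((-55,-20,9),W(337,231)),((60,0,62),W(405,545))]
fun=lambda q:np.ravel([np.subtract(proj(f,world(p,*q)),u) for p,u in o])
s=least_squares(fun,Q);print(s.x,s.fun.reshape(-1,2).round(1))
q=list(s.x);M=lidR(q[2]);O=np.array([q[0],q[1],145.])
for z,uv in((50,(297.2,189)),(56,(297.2,189))):
    p=onplane(f,*uv,M[:,2],M[:,2]@(O+M[:,2]*z));print("bow",M.T@(p-O))
a=onplane(f,*W(323,337),M[:,2],M[:,2]@(O+M[:,2]*78)); print("yel top",M.T@(a-O))
a=onplane(f,*W(335,188),M[:,2],M[:,2]@(O+M[:,2]*78)); print("back edge top",M.T@(a-O))
a=onplane(f,*W(282,296),M[:,2],M[:,2]@(O+M[:,2]*2)); print("dot",M.T@(a-O))
print("key line proj",[proj(f,world((-55,-20,z),*q)) for z in(9,34,56,78)])
E
```

```text
[535.15571639 -47.52303639  -1.88293128] [[-3.3  0.9]
 [ 6.9 -1.5]
 [ 1.2  2.9]
 [-4.7  4.4]]
bow [-48.97044429 -22.82676259  50.        ]
bow [-50.44334646 -22.30798323  56.        ]
yel top [-35.28861457 -21.71106648  78.        ]
back edge top [-84.8378161  -16.71049422  78.        ]
dot [-28.92350904 -45.20970413   2.        ]
key line proj [(np.float64(302.36168031897864), np.float64(175.40530872453306)), (np.float64(300.90119101733507), np.float64(179.9128309319302)), (np.float64(299.4070657853007), np.float64(184.52416403546525)), (np.float64(297.6668733371876), np.float64(189.89493675950214))]
```

```bash
python3 - <<'E'
from fit import *
W=lambda u,v:(185+u/2.9,90+v/2.8)
f=r.grab_frame('wrist')
q=Q
for nm,a,b,ob in (("brass w",(-55,-46,9),(-55,6,9),(W(275,231),W(399,231))),("brass h",(-81,-20,9),(-29,-20,9),(W(337,172),W(337,290))),
 ("bridge L-R of base",(60,-32,28),(60,58,28),(0,0)),("knob w",(60,-9,62),(60,9,62),(W(384,545),W(427,545)))):
    A=proj(f,world(a,*q));B=proj(f,world(b,*q)); print(nm,np.round([*A,*B],1),np.round(ob,1))
print(f["pose"].round(3)); s=r.get_state(); Tm=R.from_quat(s["ee_rot"]).as_matrix()
print(Tm.T@(f["pose"][:3,3]-s["tcp_pos"]), (Tm.T@f["pose"][:3,:3]).round(3))
E
```

```text
brass w [279.4 174.  324.3 174.1] [[279.8 172.5]
 [322.6 172.5]]
brass h [301.5 151.4 302.2 195.7] [[301.2 151.4]
 [301.2 193.6]]
bridge L-R of base [292.5 270.8 366.9 271. ] [0 0]
knob w [310.7 287.  327.2 287.1] [[317.4 284.6]
 [332.2 284.6]]
[[ 9.49000e-01 -2.15000e-01 -2.32000e-01  6.16499e+02]
 [-3.16000e-01 -6.52000e-01 -6.89000e-01  2.01803e+02]
 [-3.00000e-03  7.27000e-01 -6.87000e-01  3.71607e+02]
 [ 0.00000e+00  0.00000e+00  0.00000e+00  1.00000e+00]]
[ 74.48486495   0.54946139 -69.8018476 ] [[ 0.001 -0.958 -0.286]
 [ 1.     0.001  0.001]
 [-0.001 -0.286  0.958]]
```

```bash
cat > fit2.py <<'E'
from fit import *
W=lambda u,v:(185+u/2.9,90+v/2.8)
f=r.grab_frame('wrist')
o=[((-129.9,-150,0),W(8,47)),((-129.9,150,0),W(765,50)),((-55,-46,9),W(275,231)),((-55,6,9),W(399,231)),((-81,-20,9),W(337,172)),((-29,-20,9),W(337,290))]
def fun(q):
    e=[]
    for p,u in o: e.append(np.subtract(proj(f,world(p,*q[:3])+[0,0,q[3]]),u))
    for y,u in((-32,308),(58,520),(88,588)): e.append([proj(f,world((60,y,28),*q[:3])+[0,0,q[3]])[0]-W(u,0)[0],0])
    e.append(np.subtract(proj(f,world((60,q[4],62),*q[:3])+[0,0,q[3]]),W(405,545)))
    return np.ravel(e)
for fix in(0,1):
    s=least_squares(fun if not fix else (lambda q:fun(np.r_[q[:3],0,q[4]])),Q+[0,0]);print(s.x,s.cost);print(s.fun.reshape(-1,2).round(1).tolist())
E
python3 fit2.py
```

```text
[529.24652797 -55.26085156  -1.90040567  -5.87837923   8.1813794 ] 3.177157205859278
[[-0.7, -0.4], [0.3, 0.3], [-0.5, 0.6], [0.4, 0.9], [-0.3, -0.3], [0.2, 0.8], [0.5, 0.0], [-0.2, 0.0], [0.4, 0.0], [0.0, -1.7]]
[530.36840697 -51.57396679  -1.90414016 -16.72089252   8.20076583] 20.092437855622826
[[-3.4, -1.6], [3.2, 0.1], [-1.3, 1.3], [0.6, 1.7], [-0.5, -0.0], [-0.2, 1.9], [-0.3, 0.0], [0.4, 0.0], [1.5, 0.0], [-0.0, 1.6]]
```

```bash
sed -i 's/^Q=.*/Q=[529.25,-55.26,-1.9004]; DZ=-5.9/; s/O=np.array(\[q\[0\],q\[1\],145.\])/O=np.array([q[0],q[1],145.+DZ])/' h.py; python3 -c "
from h import *
delta((60,-30,150),0,8)"
```

```text
target [508.3 -23.8 299. ] now [584.  106.8 349.7] t 2.6
d cm [ -7.57 -13.06  -5.07] rv [-0.002 -0.001 -0.005] norm 0.006 | per row [-0.95 -1.63 -0.63] [-0.    -0.    -0.001]
now lid TCP [-42.9  -0.6 268. ] F lid [ 0.3 -0.5  0.1] w 85.3
```

```bash
python3 -m creep '[{"jaw":-1,"translation":[-1.5,-2.6,-1],"angular":[0,0,0]},{"jaw":-1,"translation":[-1.5,-2.6,-1],"angular":[0,0,0]},{"jaw":-1,"translation":[-1.5,-2.6,-1],"angular":[0,0,0]},{"jaw":-1,"translation":[-1.5,-2.6,-1],"angular":[0,0,0]},{"jaw":-1,"translation":[-1.5,-2.6,-1],"angular":[0,0,0]},{"jaw":-1,"translation":[0,0,0],"angular":[0,0,0]},{"jaw":-1,"translation":[0,0,0],"angular":[0,0,0]},{"jaw":-1,"translation":[0,0,0],"angular":[0,0,0]}]' 30; python3 -c "
from h import *
delta((60,-30,111),0,8)
f=r.grab_frame('wrist'); cv2.imwrite('pics/w2.png',f['img'][:,:,::-1])
f=r.grab_frame('side');crop(f,'s2.png',275,125,160,120,5)"
```

```text
t: 3.6
tcp_pos: [509.9, -22.7, 300.7]
ee_rot: [0.785, 0.564, -0.208, 0.151]
force: [0.3, -0.4, 0.2]
width: -0.3
target [502.  -42.2 265.2] now [509.9 -22.7 300.7] t 3.6
d cm [-0.79 -1.95 -3.54] rv [-0.003  0.002 -0.005] norm 0.007 | per row [-0.1  -0.24 -0.44] [-0.     0.    -0.001]
now lid TCP [ 59.5 -28.9 152.2] F lid [0.4 0.5 0. ] w -0.3
```

View pics/w2.png

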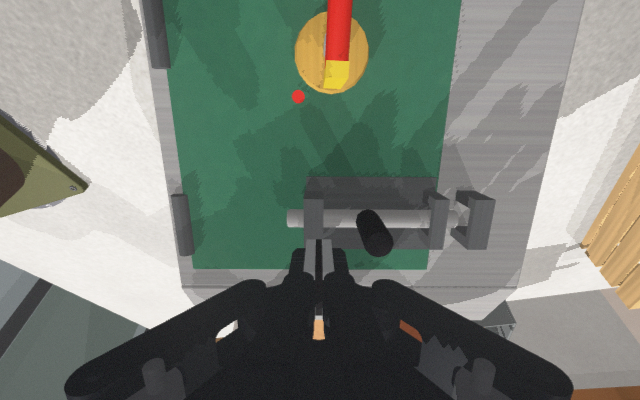

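View pics/s2.png

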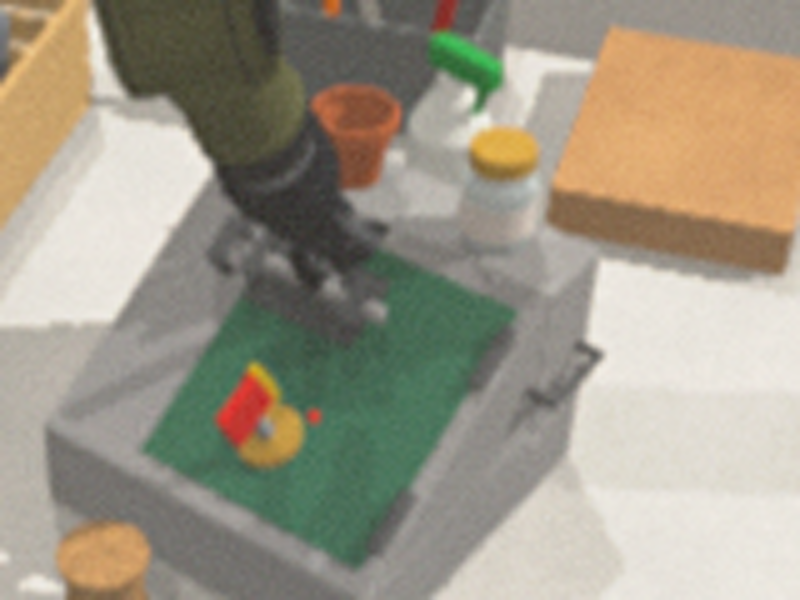

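```bash
python3 - <<'E'
from fit import *
f=r.grab_frame('wrist');d=[0,0,DZ]
for n,p,o in(("brass",(-55,-20,9),(332,53)),("knob",(60,8.2,62),(376,238)),("bl",(60,-32,28),(314,0)),("br",(60,58,28),(438,0)),("kp",(60,88,28),(480,0)),("bowtop",(-55,-20,78),0)): print(n,np.round(proj(f,world(p,*Q)+d),1),o)
M=lidR(Q[2]);O=np.array([Q[0],Q[1],145+DZ])
a=onplane(f,376,238,M[:,2],M[:,2]@(O+M[:,2]*62)); print("knob",M.T@(a-O))
a=onplane(f,332,53,M[:,2],M[:,2]@(O+M[:,2]*9)); print("brass",M.T@(a-O))
E
```

```text
brass [330.3  56.6] (332, 53)
knob [376.2 241.7] (376, 238)
bl [312.8 222.5] (314, 0)
br [433.8 222.8] (438, 0)
kp [474.  222.9] (480, 0)
bowtop [337.3  23.5] 0
knob [57.50247516  7.90617385 62.        ]
brass [-57.22669891 -18.89825882   9.        ]
```

```bash
python3 -m creep '[{"jaw":-1,"translation":[-0.3,-0.87,-1.73],"angular":[0,0,0]},{"jaw":-1,"translation":[-0.3,-0.87,-1.73],"angular":[0,0,0]},{"jaw":-1,"translation":[0,0,0],"angular":[0,0,0]},{"jaw":-1,"translation":[0.66,-0.23,0],"angular":[0,0,0]},{"jaw":-1,"translation":[0.66,-0.23,0],"angular":[0,0,0]},{"jaw":-1,"translation":[0.66,-0.23,0],"angular":[0,0,0]},{"jaw":-1,"translation":[0.66,-0.23,0],"angular":[0,0,0]},{"jaw":-1,"translation":[0.66,-0.23,0],"angular":[0,0,0]}]' 30; python3 -c "
from h import *
delta((58,22,113),0,8)
f=r.grab_frame('wrist'); cv2.imwrite('pics/w3.png',f['img'][:,:,::-1])"
```

```text
t: 4.75
tcp_pos: [536.5, -52.0, 265.4]
ee_rot: [0.785, 0.564, -0.209, 0.15]
force: [-1.8, 2.9, 1.4]
width: -0.1
target [552.1 -56.4 266. ] now [536.5 -52.  265.4] t 4.75
d cm [ 1.56 -0.45  0.06] rv [-0.003  0.    -0.005] norm 0.006 | per row [ 0.19 -0.06  0.01] [-0.     0.    -0.001]
now lid TCP [ 58.4   5.8 112.1] F lid [-1.1 -2.7  2.3] w -0.1
```

View pics/w3.png

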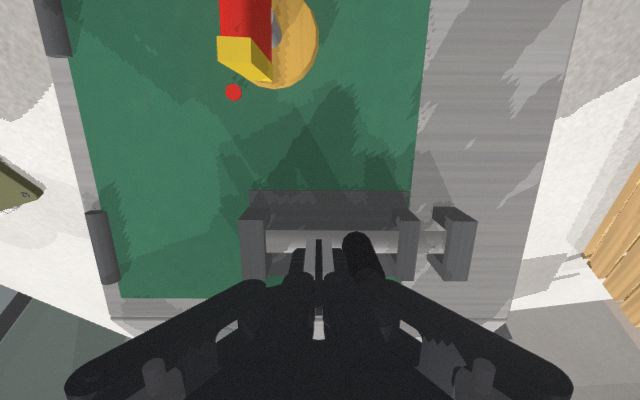

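```bash
python3 -m creep '[{"jaw":-1,"translation":[0.28,-0.1,0],"angular":[0,0,0]},{"jaw":-1,"translation":[0.19,-0.065,0],"angular":[0,0,0]},{"jaw":-1,"translation":[0.19,-0.065,0],"angular":[0,0,0]},{"jaw":-1,"translation":[0.1,-0.035,0],"angular":[0,0,0]},{"jaw":-1,"translation":[0.1,-0.035,0],"angular":[0,0,0]},{"jaw":-1,"translation":[0.1,-0.035,0],"angular":[0,0,0]},{"jaw":-1,"translation":[0,0,0],"angular":[0,0,0]},{"jaw":-1,"translation":[0,0,0],"angular":[0,0,0]}]' 30; python3 -c "
from h import *
delta((58,22,113),0,8)"
```

```text
t: 5.8
tcp_pos: [545.9, -55.4, 265.2]
ee_rot: [0.785, 0.564, -0.209, 0.15]
force: [-1.4, 1.0, -0.5]
width: -0.1
target [552.1 -56.4 266. ] now [545.9 -55.4 265.2] t 5.8
d cm [ 0.62 -0.11  0.07] rv [-0.002  0.    -0.005] norm 0.006 | per row [ 0.08 -0.01  0.01] [-0.     0.    -0.001]
now lid TCP [ 58.5  15.7 111.9] F lid [-0.7 -1.7 -0.1] w -0.1
```

Not at the stop yet; on in 1 mm steps.

```bash
python3 -m creep '[{"jaw":-1,"translation":[0.1,-0.035,0],"angular":[0,0,0]},{"jaw":-1,"translation":[0.1,-0.035,0],"angular":[0,0,0]},{"jaw":-1,"translation":[0.1,-0.035,0],"angular":[0,0,0]},{"jaw":-1,"translation":[0.1,-0.035,0],"angular":[0,0,0]},{"jaw":-1,"translation":[0,0,0],"angular":[0,0,0]},{"jaw":-1,"translation":[0,0,0],"angular":[0,0,0]},{"jaw":-1,"translation":[0,0,0],"angular":[0,0,0]},{"jaw":-1,"translation":[0,0,0],"angular":[0,0,0]}]' 30; python3 -c "
from h import *
delta((58,22,113),0,8)
f=r.grab_frame('wrist'); cv2.imwrite('pics/w4.png',f['img'][:,:,::-1])"
```

```text
t: 6.8
tcp_pos: [547.5, -56.0, 265.2]
ee_rot: [0.784, 0.565, -0.211, 0.148]
force: [-7.4, 6.2, 3.7]
width: 0.1
target [552.1 -56.4 266. ] now [547.5 -56.  265.2] t 6.8
d cm [ 0.46 -0.04  0.07] rv [-0.004 -0.005 -0.005] norm 0.009 | per row [ 0.06 -0.01  0.01] [-0.001 -0.001 -0.001]
now lid TCP [ 58.6  17.5 111.8] F lid [-1.2 -9.   4.9] w 0.1
```

View pics/w4.png

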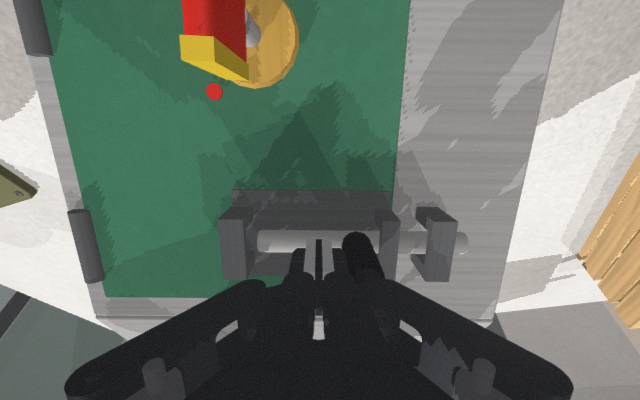

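```bash
python3 -m creep '[{"jaw":-1,"translation":[0.1,-0.035,0],"angular":[0,0,0]},{"jaw":-1,"translation":[0,0,0],"angular":[0,0,0]},{"jaw":-1,"translation":[-0.76,0.26,0],"angular":[0,0,0]},{"jaw":-1,"translation":[-0.28,0.1,0],"angular":[0,0,0]},{"jaw":-1,"translation":[0.45,1.3,2.4],"angular":[0,0,0]},{"jaw":-1,"translation":[0.45,1.3,2.4],"angular":[0,0,0]},{"jaw":1,"translation":[0.6,3.2,-1],"angular":[0,0,0]},{"jaw":1,"translation":[0.9,3.8,-2],"angular":[0,0,0]}]' 30; sed -i 's/^Q=.*/Q=[530.35,-53.5,-1.9004]; DZ=-7/' h.py; python3 -c "
from h import *
delta((-55,-20,165),0,4)
f=r.grab_frame('wrist'); cv2.imwrite('pics/w5.png',f['img'][:,:,::-1])"
```

```text
t: 7.85
tcp_pos: [565.8, 42.8, 284.5]
ee_rot: [0.786, 0.563, -0.207, 0.151]
force: [0.3, -0.1, -0.7]
width: 35.9
target [553.5  76.1 253.4] now [565.8  42.8 284.5] t 7.85
d cm [-1.23  3.33 -3.11] rv [-0.003  0.006 -0.004] norm 0.007 | per row [-0.31  0.83 -0.78] [-0.001  0.001 -0.001]
now lid TCP [-15.6   2.4 178.2] F lid [-0.4  0.3 -0.6] w 35.9
```

View pics/w5.png

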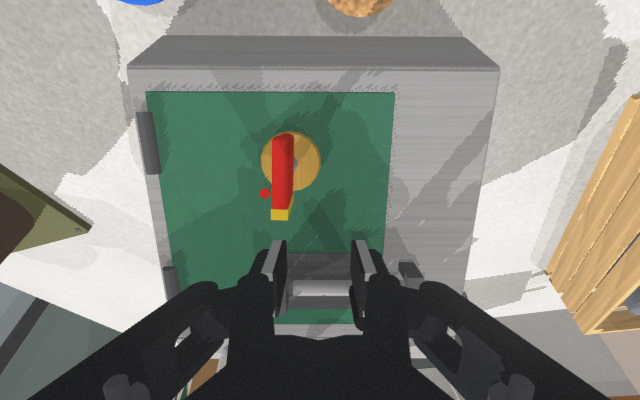

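```bash
cat > m.py <<'E'
from fit import *
def pts(f,L):
    M=lidR(Q[2]);O=np.array([Q[0],Q[1],145+DZ])
    for n,z,u,v in L: print(n,(M.T@(onplane(f,u,v,M[:,2],M[:,2]@(O+M[:,2]*z))-O)).round(1))
E
python3 - <<'E'
from m import *
f=r.grab_frame('wrist'); crop(f,'w5c.png',240,110,100,120,5)
pts(f,[("brass",9,290.5,161),("cornerL",0,128,69),("cornerR",0,499,69)])
E
```

```text
brass [-60.6 -21.6   9. ]
cornerL [-132.8 -152.    -0. ]
cornerR [-134.8  148.5   -0. ]
```

View pics/w5c.png

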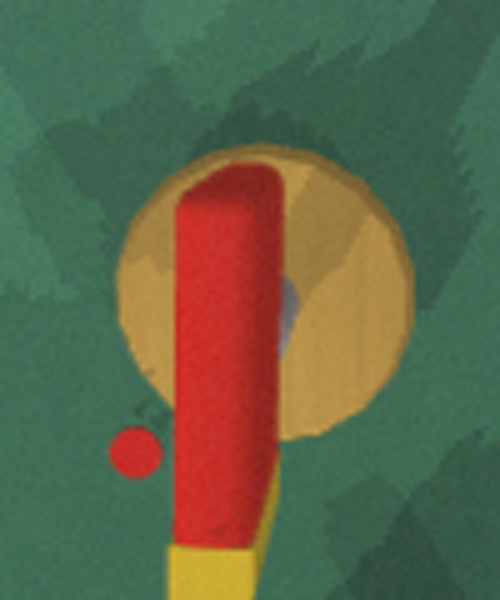

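```bash
python3 - <<'E'
from m import *
f=r.grab_frame('wrist'); crop(f,'w5d.png',260,130,60,100,6)
pts(f,[("brass",9,293,168.4),("bk",78,281.6,151),("yl",78,279.5,219.5),("b2",78,275.2,151.6),("y2",78,274,219)])
E
```

```text
brass [-51.4 -19.5   9. ]
bk [-73.4 -20.2  78. ]
yl [-29.9 -22.9  78. ]
b2 [-73.  -24.1  78. ]
y2 [-30.2 -26.4  78. ]
```

View pics/w5d.png

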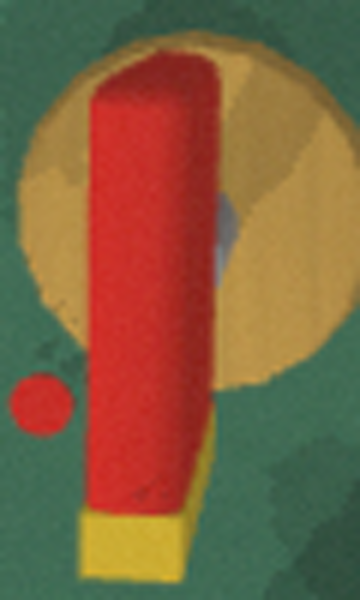

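```bash
python3 - <<'E'
from m import *
f=r.grab_frame('wrist')
pts(f,[("bk",78,283.4,146),("yl",78,281.8,226.6),("mid",78,282.6,186)])
delta((-52,-20.5,150),0.06,4)
print(r.get_state()["joint_positions"].round(2))
E
```

```text
bk [-74.3 -18.9  78. ]
yl [-22.9 -21.4  78. ]
mid [-49.9 -20.1  78. ]
target [549.8  66.7 241.9] now [564.8  42.7 282.9] t 8.05
d cm [-1.5  2.4 -4.1] rv [-0.011 -0.028 -0.059] norm 0.066 | per row [-0.38  0.6  -1.02] [-0.003 -0.007 -0.015]
now lid TCP [-16.1   1.5 176.6] F lid [ 1.3  0.2 -1.1] w 65.5
[ 0.26  0.52  0.12  1.47 -0.43  2.22]
```

```bash
python3 -m creep '[{"jaw":1,"translation":[-0.4,0.58,-1],"angular":[-0.002,-0.006,-0.012]},{"jaw":1,"translation":[-0.4,0.58,-1],"angular":[-0.002,-0.006,-0.012]},{"jaw":1,"translation":[-0.4,0.58,-1],"angular":[-0.002,-0.006,-0.012]},{"jaw":1,"translation":[-0.4,0.58,-1],"angular":[-0.002,-0.006,-0.012]},{"jaw":1,"translation":[0,0,0],"angular":[0,0,0]},{"jaw":1,"translation":[0,0,0],"angular":[0,0,0]},{"jaw":1,"translation":[-0.1,-0.4,-0.7],"angular":[0,0,0]},{"jaw":1,"translation":[0,0,0],"angular":[0,0,0]}]' 30;  python3 -c "
from h import *
delta((-51,-20,110),0.05,4)
f=r.grab_frame('wrist'); cv2.imwrite('pics/w6.png',f['img'][:,:,::-1])"
```

```text
t: 9.05
tcp_pos: [547.1, 61.2, 235.9]
ee_rot: [0.8, 0.542, -0.206, 0.155]
force: [0.4, 0.2, -0.5]
width: 85.6
target [543.5  46.8 207.8] now [547.1  61.2 235.9] t 9.05
d cm [-0.36 -1.44 -2.81] rv [-0.002  0.     0.   ] norm 0.002 | per row [-0.09 -0.36 -0.7 ] [-0.001  0.     0.   ]
now lid TCP [-49.7 -21.3 141.7] F lid [-0.5  0.3 -0.3] w 85.6
```

View pics/w6.png

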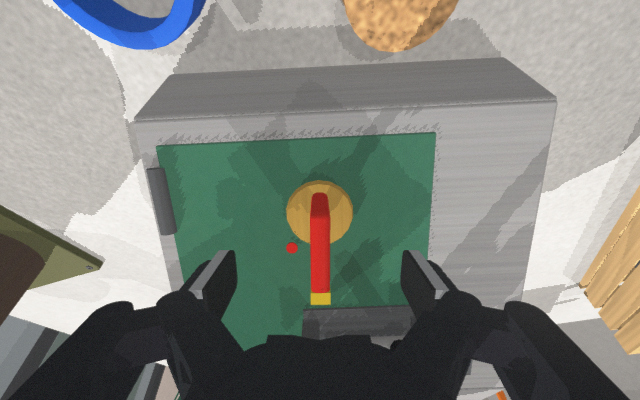

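```bash
python3 - <<'E'
from m import *
f=r.grab_frame('wrist'); crop(f,'w6c.png',270,170,100,150,4)
pts(f,[("bk",78,319.5,214),("yl",78,320,305),("brass",9,320,212),("dot",2,292,248)])
E
```

```text
bk [-75.8 -18.7  78. ]
yl [-21.6 -21.1  78. ]
brass [-53.9 -19.1   9. ]
dot [-21.4 -43.8   2. ]
```

View pics/w6c.png

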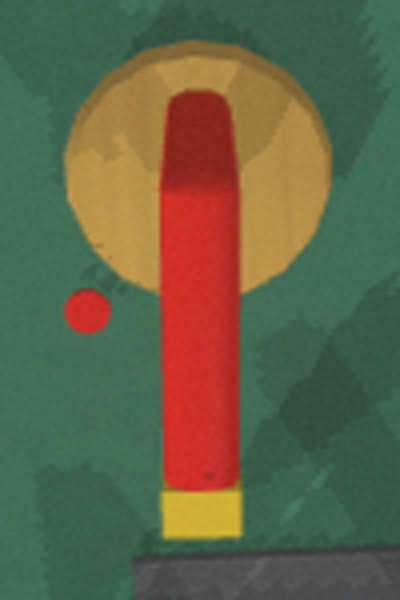

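```bash
python3 - <<'E'
from m import *
f=r.grab_frame('wrist')
for z in (0,6,9):
  pts(f,[("bk",78+z,319.8,215),("yl",78+z,320,304.5),("brassL",9+z,286,212),("brassR",9+z,353,212),("brasst",9+z,320,182),("brassb",9+z,320,245),("footL",z,134,123),("footR",z,556,98),("dot",2+z,292,248)])
E
```

```text
bk [-75.2 -18.5  78. ]
yl [-21.8 -21.   78. ]
brassL [-55.2 -45.1   9. ]
brassR [-52.6   6.4   9. ]
brasst [-77.4 -17.8   9. ]
brassb [-26.2 -20.3   9. ]
footL [-126.4 -151.8    0. ]
footR [-128.2  154.    -0. ]
dot [-21.4 -43.7   2. ]
bk [-77.3 -18.4  84. ]
yl [-26.3 -20.8  84. ]
brassL [-57.2 -44.2  15. ]
brassR [-54.6   5.7  15. ]
brasst [-78.7 -17.8  15. ]
brassb [-29.  -20.2  15. ]
footL [-126.3 -148.     6. ]
footR [-128.   149.2    6. ]
dot [-24.3 -42.9   8. ]
bk [-78.3 -18.4  87. ]
yl [-28.5 -20.7  87. ]
brassL [-58.1 -43.8  18. ]
brassR [-55.6   5.4  18. ]
brasst [-79.4 -17.8  18. ]
brassb [-30.4 -20.2  18. ]
footL [-126.2 -146.1    9. ]
footR [-128.   146.8    9. ]
dot [-25.7 -42.5  11. ]
```

```bash
sed -i 's/^Q=.*/Q=[530.63,-54.2,-1.9004]; DZ=-2/' h.py; python3 -c "
from h import *
delta((-55,-20,110),0.05,3)"
```

```text
target [544.9  49.4 210.8] now [547.4  61.5 236.4] t 9.2
d cm [-0.25 -1.22 -2.56] rv [-0.002  0.001 -0.   ] norm 0.003 | per row [-0.08 -0.41 -0.85] [-0.001  0.    -0.   ]
now lid TCP [-52.9 -21.6 138.3] F lid [ 0.8 -0.1  0.3] w 85.5
```

```bash
python3 -m creep '[{"jaw":1,"translation":[-0.08,-0.41,-0.85],"angular":[0,0,0]},{"jaw":1,"translation":[-0.08,-0.41,-0.85],"angular":[0,0,0]},{"jaw":1,"translation":[-0.08,-0.41,-0.85],"angular":[0,0,0]},{"jaw":-1,"translation":[0,0,0],"angular":[0,0,0]},{"jaw":-1,"translation":[0,0,0],"angular":[0,0,0]},{"jaw":-1,"translation":[0,0,0],"angular":[0,0,0]},{"jaw":-1,"translation":[0,0,0],"angular":[0,0,0]},{"jaw":-1,"translation":[0,0,0],"angular":[0,0,0]}]' 40;  python3 -c "
from h import *
delta((-55,-20,110),0.05,4)
f=r.grab_frame('wrist'); cv2.imwrite('pics/w7.png',f['img'][:,:,::-1])"
```

```text
t: 10.2
tcp_pos: [544.4, 49.8, 210.9]
ee_rot: [0.8, 0.543, -0.206, 0.154]
force: [-2.5, 0.9, 1.8]
width: 9.5
target [544.9  49.4 210.8] now [544.4  49.8 210.9] t 10.2
d cm [ 0.05 -0.04 -0.01] rv [-0.003 -0.001 -0.001] norm 0.003 | per row [ 0.01 -0.01 -0.  ] [-0.001 -0.    -0.   ]
now lid TCP [-55.1 -20.6 110.2] F lid [ 0.8 -2.7  1.6] w 9.5
```

View pics/w7.png

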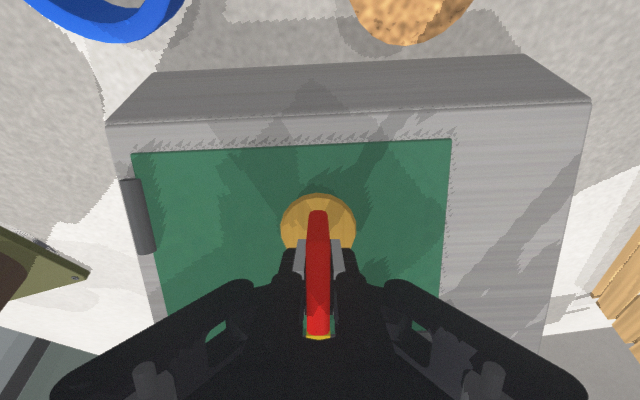

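```bash
python3 -m creep '[{"jaw":-1,"translation":[0,0,0],"angular":[0.016,0.047,0.087]},{"jaw":-1,"translation":[0,0,0],"angular":[0.016,0.047,0.087]},{"jaw":-1,"translation":[-0.016,-0.047,-0.087],"angular":[0,0,0]},{"jaw":-1,"translation":[-0.016,-0.047,-0.087],"angular":[0,0,0]},{"jaw":-1,"translation":[-0.016,-0.047,-0.087],"angular":[0,0,0]},{"jaw":-1,"translation":[-0.008,-0.024,-0.043],"angular":[0,0,0]},{"jaw":-1,"translation":[0,0,0],"angular":[0,0,0]},{"jaw":-1,"translation":[0,0,0],"angular":[0,0,0]}]' 60;  python3 -c "
from h import *
delta((-55,-20,110),-0.15,4)
s=r.get_state();print(s['ft_torque'],s['joint_positions'].round(2))"
```

```text
t: 11.25
tcp_pos: [544.4, 48.8, 209.3]
ee_rot: [0.742, 0.62, -0.219, 0.134]
force: [-2.8, 7.4, 10.4]
width: 8.8
target [544.9  49.4 210.8] now [544.4  48.8 209.3] t 11.25
d cm [0.05 0.06 0.14] rv [-0.004  0.003 -0.001] norm 0.005 | per row [0.01 0.02 0.04] [-0.001  0.001 -0.   ]
now lid TCP [-55.1 -20.3 108.4] F lid [-0.1 -5.  12.1] w 8.8
[ 0.8429774   1.02469998 -0.68033951] [ 0.28  0.54 -0.06  1.29 -0.42  2.09]
```

```bash
python3 -m creep '[{"jaw":-1,"translation":[-0.05,0.035,0.03],"angular":[0.0032,0.0095,0.0173]},{"jaw":-1,"translation":[0,0,0],"angular":[0.0032,0.0095,0.0173]},{"jaw":-1,"translation":[0,0,0],"angular":[0.0032,0.0095,0.0173]},{"jaw":-1,"translation":[0,0,0],"angular":[0.0032,0.0095,0.0173]},{"jaw":-1,"translation":[0,0,0],"angular":[0.0032,0.0095,0.0173]},{"jaw":-1,"translation":[0,0,0],"angular":[0.0032,0.0095,0.0173]},{"jaw":-1,"translation":[0,0,0],"angular":[0,0,0]},{"jaw":-1,"translation":[0,0,0],"angular":[0,0,0]}]' 60;  python3 -c "
from h import *
delta((-55,-20,110),-0.27,4)
s=r.get_state();print(s['ft_torque'],s['joint_positions'].round(2))"
```

```text
t: 12.25
tcp_pos: [544.5, 48.8, 209.3]
ee_rot: [0.704, 0.663, -0.227, 0.121]
force: [-0.5, 5.6, 8.3]
width: 9.2
target [544.9  49.4 210.8] now [544.5  48.8 209.3] t 12.25
d cm [0.04 0.06 0.15] rv [-0.003  0.003 -0.   ] norm 0.005 | per row [0.01 0.01 0.04] [-0.001  0.001 -0.   ]
now lid TCP [-55.1 -20.2 108.4] F lid [-0.3 -2.3  9.8] w 9.2
[ 0.77775534  0.53032591 -0.49976465] [ 0.28  0.54 -0.06  1.29 -0.42  1.97]
```

Pressing at 10 N, not sunk yet at about -0.27. Sweep on.

```bash
python3 -m creep '[{"jaw":-1,"translation":[0,0,0],"angular":[0.0032,0.0095,0.0173]},{"jaw":-1,"translation":[0,0,0],"angular":[0.0032,0.0095,0.0173]},{"jaw":-1,"translation":[0,0,0],"angular":[0.0032,0.0095,0.0173]},{"jaw":-1,"translation":[0,0,0],"angular":[0.0032,0.0095,0.0173]},{"jaw":-1,"translation":[0,0,0],"angular":[0.0032,0.0095,0.0173]},{"jaw":-1,"translation":[0,0,0],"angular":[0.0032,0.0095,0.0173]},{"jaw":-1,"translation":[0,0,0],"angular":[0.0032,0.0095,0.0173]},{"jaw":-1,"translation":[0,0,0],"angular":[0,0,0]}]' 60;  python3 -c "
from h import *
delta((-55,-20,110),-0.41,4)
s=r.get_state();print(s['ft_torque'],s['joint_positions'].round(2))"
```

```text
t: 13.25
tcp_pos: [544.7, 48.8, 209.1]
ee_rot: [0.656, 0.71, -0.235, 0.105]
force: [-2.0, 5.6, 6.9]
width: 9.6
target [544.9  49.4 210.8] now [544.7  48.8 209.1] t 13.25
d cm [0.02 0.06 0.17] rv [-0.003  0.003  0.   ] norm 0.004 | per row [0.01 0.02 0.04] [-0.001  0.001  0.   ]
now lid TCP [-55.3 -20.  108.2] F lid [-0.6 -3.8  8.3] w 9.6
[ 0.72755236  0.35864511 -0.3492299 ] [ 0.28  0.54 -0.06  1.29 -0.42  1.83]
```

```bash
python3 -m creep '[{"jaw":-1,"translation":[-0.02,-0.002,-0.015],"angular":[0.0032,0.0095,0.0173]},{"jaw":-1,"translation":[0,0,0],"angular":[0.0032,0.0095,0.0173]},{"jaw":-1,"translation":[0,0,0],"angular":[0.0032,0.0095,0.0173]},{"jaw":-1,"translation":[0,0,0],"angular":[0.0032,0.0095,0.0173]},{"jaw":-1,"translation":[0,0,0],"angular":[0.0032,0.0095,0.0173]},{"jaw":-1,"translation":[0,0,0],"angular":[0.0032,0.0095,0.0173]},{"jaw":-1,"translation":[0,0,0],"angular":[0.0032,0.0095,0.0173]},{"jaw":-1,"translation":[0,0,0],"angular":[0,0,0]}]' 60;  python3 -c "
from h import *
delta((-55,-20,110),-0.55,4)
s=r.get_state();print(s['ft_torque'],s['joint_positions'].round(2))"
```

```text
t: 14.25
tcp_pos: [544.6, 48.2, 207.8]
ee_rot: [0.604, 0.754, -0.242, 0.088]
force: [4.6, 1.1, -1.7]
width: 9.3
target [544.9  49.4 210.8] now [544.6  48.2 207.8] t 14.25
d cm [0.04 0.12 0.3 ] rv [-0.002  0.001 -0.   ] norm 0.002 | per row [0.01 0.03 0.07] [-0.  0. -0.]
now lid TCP [-55.4 -19.9 106.8] F lid [-3.1  4.  -0.2] w 9.3
[ 1.00158707 -1.15376961  0.45767204] [ 0.28  0.54 -0.06  1.29 -0.42  1.69]
```

```bash
python3 -m creep '[{"jaw":-1,"translation":[-0.008,-0.024,-0.043],"angular":[0,0,0]},{"jaw":-1,"translation":[-0.008,-0.024,-0.043],"angular":[0,0,0]},{"jaw":-1,"translation":[-0.008,-0.024,-0.043],"angular":[0,0,0]},{"jaw":-1,"translation":[-0.008,-0.024,-0.043],"angular":[0,0,0]},{"jaw":-1,"translation":[-0.008,-0.024,-0.043],"angular":[0,0,0]},{"jaw":-1,"translation":[0,0,0],"angular":[0,0,0]},{"jaw":-1,"translation":[0,0,0],"angular":[0,0,0]},{"jaw":-1,"translation":[0,0,0],"angular":[0,0,0]}]' 60;  python3 -c "
from h import *
delta((-55,-20,110),-0.55,4)
s=r.get_state();print(s['ft_torque'],s['joint_positions'].round(2))"
```

```text
t: 15.25
tcp_pos: [544.2, 47.1, 205.8]
ee_rot: [0.604, 0.754, -0.242, 0.088]
force: [4.8, 2.0, 0.2]
width: 9.1
target [544.9  49.4 210.8] now [544.2  47.1 205.8] t 15.25
d cm [0.07 0.23 0.49] rv [-0.002  0.002 -0.   ] norm 0.003 | per row [0.02 0.06 0.12] [-0.001  0.    -0.   ]
now lid TCP [-55.4 -19.9 104.5] F lid [-2.9  3.9  1.9] w 9.1
[ 1.00653122 -1.0848158   0.44315825] [ 0.27  0.54 -0.06  1.28 -0.42  1.69]
```

```bash
python3 -m creep '[{"jaw":-1,"translation":[-0.016,-0.047,-0.087],"angular":[0,0,0]},{"jaw":-1,"translation":[-0.016,-0.047,-0.087],"angular":[0,0,0]},{"jaw":-1,"translation":[-0.016,-0.047,-0.087],"angular":[0,0,0]},{"jaw":-1,"translation":[-0.016,-0.047,-0.087],"angular":[0,0,0]},{"jaw":-1,"translation":[-0.016,-0.047,-0.087],"angular":[0,0,0]},{"jaw":-1,"translation":[-0.016,-0.047,-0.087],"angular":[0,0,0]},{"jaw":-1,"translation":[-0.008,-0.024,-0.043],"angular":[0,0,0]},{"jaw":-1,"translation":[0,0,0],"angular":[0,0,0]}]' 60;  python3 -c "
from h import *
delta((-55,-20,110),-0.55,4)
s=r.get_state();print(s['ft_torque'],s['joint_positions'].round(2))"
```

```text
t: 16.25
tcp_pos: [543.2, 44.2, 200.6]
ee_rot: [0.604, 0.754, -0.242, 0.088]
force: [4.2, 3.4, 1.4]
width: 9.5
target [544.9  49.4 210.8] now [543.2  44.2 200.6] t 16.25
d cm [0.17 0.52 1.02] rv [-0.002  0.002 -0.001] norm 0.003 | per row [0.04 0.13 0.25] [-0.001  0.    -0.   ]
now lid TCP [-55.4 -20.   98.5] F lid [-3.3  2.8  3.5] w 9.5
[ 1.00503299 -0.91953869  0.33829003] [ 0.27  0.54 -0.08  1.27 -0.42  1.69]
```

```bash
python3 -m creep '[{"jaw":-1,"translation":[-0.008,-0.024,-0.043],"angular":[0,0,0]},{"jaw":-1,"translation":[-0.008,-0.024,-0.043],"angular":[0,0,0]},{"jaw":-1,"translation":[-0.008,-0.024,-0.043],"angular":[0,0,0]},{"jaw":-1,"translation":[0,0,0],"angular":[0,0,0]},{"jaw":-1,"translation":[0,0,0],"angular":[0,0,0]},{"jaw":-1,"translation":[0,0,0],"angular":[0,0,0]},{"jaw":-1,"translation":[0,0,0],"angular":[0,0,0]},{"jaw":-1,"translation":[0,0,0],"angular":[0,0,0]}]' 60;  python3 -c "
from h import *
delta((-55,-20,110),-0.55,4)
s=r.get_state();print(s['ft_torque'],s['joint_positions'].round(2))"
```

```text
t: 17.25
tcp_pos: [543.2, 44.1, 200.6]
ee_rot: [0.604, 0.755, -0.241, 0.088]
force: [3.8, 6.6, 9.3]
width: 9.3
target [544.9  49.4 210.8] now [543.2  44.1 200.6] t 17.25
d cm [0.18 0.53 1.02] rv [-0.003  0.003 -0.001] norm 0.005 | per row [0.04 0.13 0.25] [-0.001  0.001 -0.   ]
now lid TCP [-55.3 -20.   98.4] F lid [-1.8  1.4 11.8] w 9.3
[ 0.93532277 -0.40655044  0.02592277] [ 0.27  0.54 -0.08  1.26 -0.42  1.69]
```

```bash
python3 -m creep '[{"jaw":-1,"translation":[0.01,0.03,0.06],"angular":[-0.016,-0.047,-0.087]},{"jaw":-1,"translation":[0,0,0],"angular":[-0.016,-0.047,-0.087]},{"jaw":-1,"translation":[0,0,0],"angular":[-0.016,-0.047,-0.087]},{"jaw":-1,"translation":[0,0,0],"angular":[-0.016,-0.047,-0.087]},{"jaw":-1,"translation":[0,0,0],"angular":[-0.016,-0.047,-0.087]},{"jaw":-1,"translation":[0,0,0],"angular":[-0.016,-0.047,-0.087]},{"jaw":-1,"translation":[0,0,0],"angular":[-0.016,-0.047,-0.087]},{"jaw":-1,"translation":[0,0,0],"angular":[-0.016,-0.047,-0.087]}]' 80;  python3 -c "
from h import *
delta((-55,-20,98),0.25,4)
s=r.get_state();print(s['ft_torque'],s['joint_positions'].round(2))"
```

```text
t: 18.25
tcp_pos: [542.1, 44.1, 200.8]
ee_rot: [0.851, 0.458, -0.189, 0.174]
force: [0.6, 6.6, 7.8]
width: 9.2
target [543.   43.7 200.4] now [542.1  44.1 200.8] t 18.25
d cm [ 0.09 -0.04 -0.04] rv [-0.005  0.001  0.004] norm 0.006 | per row [ 0.02 -0.01 -0.01] [-0.001  0.     0.001]
now lid TCP [-54.9 -21.   98.4] F lid [-1.7 -1.6 10. ] w 9.2
[0.82360378 0.00797144 0.03906301] [ 0.27  0.54 -0.08  1.27 -0.42  2.49]
```

```bash
python3 -m creep '[{"jaw":-1,"translation":[0,0,0],"angular":[-0.013,-0.038,-0.07]},{"jaw":-1,"translation":[0,0,0],"angular":[-0.013,-0.038,-0.07]},{"jaw":-1,"translation":[0,0,0],"angular":[-0.013,-0.038,-0.07]},{"jaw":-1,"translation":[0,0,0],"angular":[-0.013,-0.038,-0.07]},{"jaw":-1,"translation":[0,0,0],"angular":[-0.013,-0.038,-0.07]},{"jaw":-1,"translation":[0,0,0],"angular":[-0.005,-0.014,-0.026]},{"jaw":-1,"translation":[0,0,0],"angular":[0,0,0]},{"jaw":-1,"translation":[0,0,0],"angular":[0,0,0]}]' 80;  python3 -c "
from h import *
delta((-55,-20,98),0.70,4)
s=r.get_state();print(s['ft_torque'],s['joint_positions'].round(2))
from fit import lidR
print(lidR(Q[2]).T@s['ft_torque'])
f=r.grab_frame('wrist'); cv2.imwrite('pics/w8.png',f['img'][:,:,::-1])"
```

```text
t: 19.25
tcp_pos: [541.5, 44.5, 200.7]
ee_rot: [0.929, 0.266, -0.148, 0.209]
force: [-0.7, 9.4, 8.6]
width: 9.2
target [543.   43.7 200.4] now [541.5  44.5 200.7] t 19.25
d cm [ 0.15 -0.08 -0.03] rv [-0.009 -0.009 -0.014] norm 0.019 | per row [ 0.04 -0.02 -0.01] [-0.002 -0.002 -0.003]
now lid TCP [-55.1 -21.6  98.4] F lid [-3.2 -3.7 11.8] w 9.2
[ 1.01754785  0.24167435 -0.2391142 ] [ 0.27  0.54 -0.08  1.27 -0.42  2.92]
[-0.60281046  0.88455169  0.07192749]
```

View pics/w8.png

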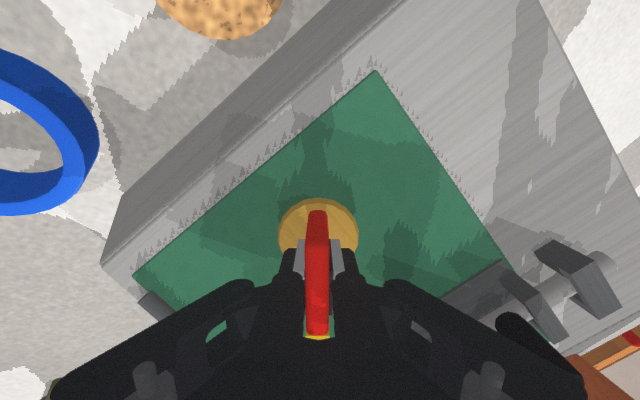

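```bash
python3 -m creep '[{"jaw":-1,"translation":[0,0,0],"angular":[-0.005,-0.014,-0.026]},{"jaw":-1,"translation":[0,0,0],"angular":[-0.005,-0.014,-0.026]},{"jaw":-1,"translation":[0,0,0],"angular":[-0.005,-0.014,-0.026]},{"jaw":-1,"translation":[0,0,0],"angular":[0,0,0]},{"jaw":-1,"translation":[0,0,0],"angular":[0,0,0]},{"jaw":-1,"translation":[0,0,0],"angular":[0,0,0]},{"jaw":-1,"translation":[0,0,0],"angular":[0,0,0]},{"jaw":-1,"translation":[0,0,0],"angular":[0,0,0]}]' 80;  python3 -c "
from h import *
delta((-55,-20,98),0.70,4)
s=r.get_state();print(s['ft_torque'],s['joint_positions'].round(3))
from fit import lidR
print(lidR(Q[2]).T@s['ft_torque'])"
```

```text
t: 20.3
tcp_pos: [541.4, 44.7, 200.7]
ee_rot: [0.94, 0.225, -0.138, 0.215]
force: [-0.6, 9.4, 8.8]
width: 8.9
target [543.   43.7 200.4] now [541.4  44.7 200.7] t 20.3
d cm [ 0.16 -0.1  -0.03] rv [0.005 0.032 0.063] norm 0.071 | per row [ 0.04 -0.02 -0.01] [0.001 0.008 0.016]
now lid TCP [-55.2 -21.8  98.4] F lid [-3.2 -3.7 12. ] w 8.9
[1.1899705  0.46800467 0.25737528] [ 0.269  0.539 -0.078  1.267 -0.419  3.008]
[-0.58835346  0.97443706  0.6368774 ]
```

```bash
python3 -m creep '[{"jaw":1,"translation":[0,0,0],"angular":[0,0,0]},{"jaw":1,"translation":[0,0,0],"angular":[0,0,0]},{"jaw":1,"translation":[0,0,0],"angular":[0,0,0]},{"jaw":1,"translation":[0,0,0],"angular":[0,0,0]},{"jaw":1,"translation":[0,0,0],"angular":[0,0,0]},{"jaw":1,"translation":[0.16,0.47,0.87],"angular":[0,0,0]},{"jaw":1,"translation":[0.32,0.94,1.73],"angular":[0,0,0]},{"jaw":1,"translation":[0.32,0.94,1.73],"angular":[0,0,0]}]' 80;  python3 -c "
from h import *
delta((-55,-20,200),0.05,8)
f=r.grab_frame('wrist'); cv2.imwrite('pics/w9.png',f['img'][:,:,::-1])"
```

```text
t: 21.3
tcp_pos: [550.3, 67.3, 243.7]
ee_rot: [0.94, 0.223, -0.138, 0.217]
force: [0.4, 1.0, 1.1]
width: 85.5
target [559.5  92.  288.7] now [550.3  67.3 243.7] t 21.3
d cm [0.92 2.46 4.5 ] rv [0.113 0.341 0.629] norm 0.724 | per row [0.11 0.31 0.56] [0.014 0.043 0.079]
now lid TCP [-54.7 -20.7 147.9] F lid [-0.4  0.   1.4] w 85.5
```

View pics/w9.png

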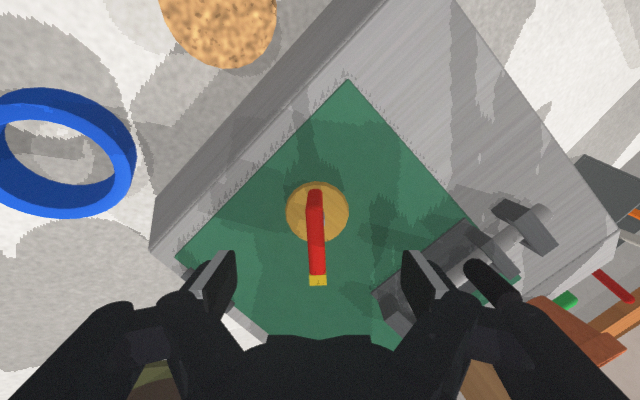

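```bash
python3 -m creep '[{"jaw":1,"translation":[0.32,0.94,1.73],"angular":[0,0,0]},{"jaw":1,"translation":[0.32,0.94,1.73],"angular":[0,0,0]},{"jaw":1,"translation":[0.32,0.94,1.73],"angular":[0.016,0.047,0.087]},{"jaw":1,"translation":[0.5,1.5,2.6],"angular":[0.016,0.047,0.087]},{"jaw":1,"translation":[0.5,1.5,2.6],"angular":[0.016,0.047,0.087]},{"jaw":1,"translation":[0,1,1],"angular":[0.016,0.047,0.087]},{"jaw":1,"translation":[0,0,0],"angular":[0.016,0.047,0.087]},{"jaw":1,"translation":[0,0,0],"angular":[0,0,0]}]' 80;  python3 -c "
from h import *
delta((-55,-20,200),0.05,8)
f=r.grab_frame('wrist'); cv2.imwrite('pics/w10.png',f['img'][:,:,::-1])
f=r.grab_frame('scene'); crop(f,'sc10.png',215,160,160,120,5)
f=r.grab_frame('side'); crop(f,'si10.png',275,125,160,120,5)"
```

```text
t: 22.35
tcp_pos: [569.8, 135.4, 356.7]
ee_rot: [0.856, 0.449, -0.187, 0.177]
force: [-0.4, 0.7, -1.0]
width: 85.2
target [559.5  92.  288.7] now [569.8 135.4 356.7] t 22.35
d cm [-1.03 -4.34 -6.8 ] rv [0.033 0.106 0.195] norm 0.224 | per row [-0.13 -0.54 -0.85] [0.004 0.013 0.024]
now lid TCP [-59.5 -24.3 281.1] F lid [-1.  -0.6 -0.5] w 85.2
```

View pics/w10.png

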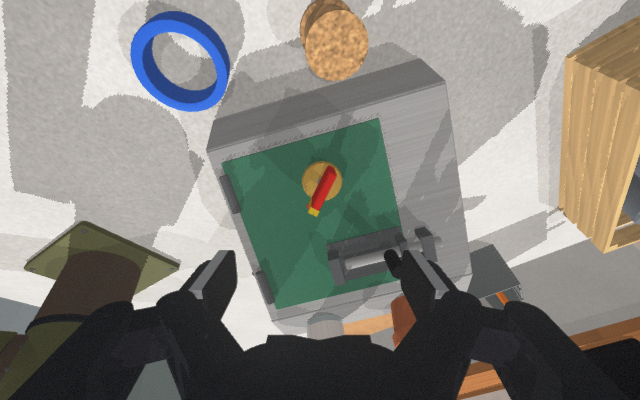

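View pics/sc10.png

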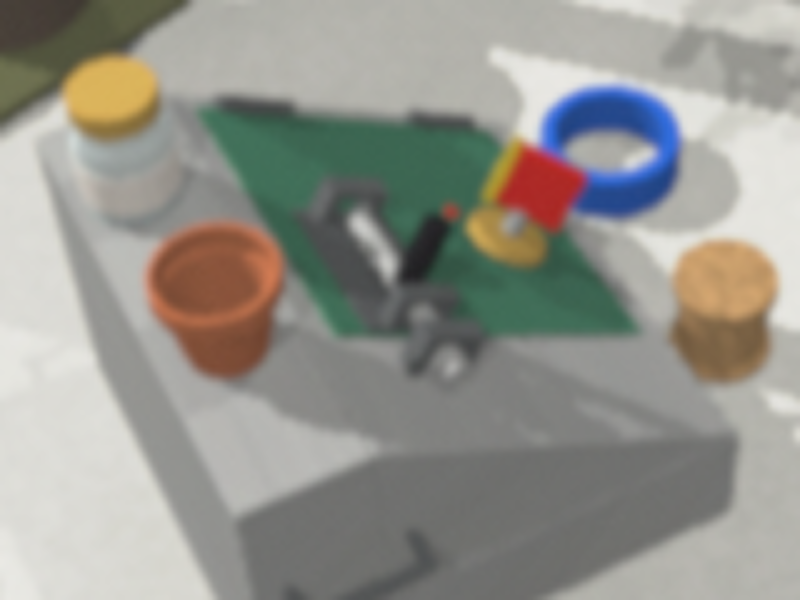

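View pics/si10.png

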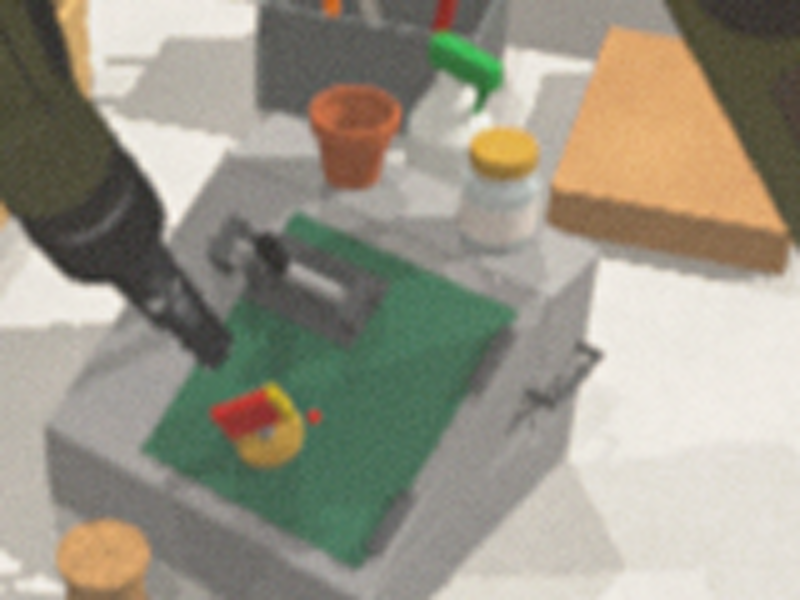

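```bash
python3 - <<'E'
from m import *
f=r.grab_frame('side'); S=lambda u,v:(275+u/5,125+v/5)
print(proj(f,world((60,40,62),*Q)+[0,0,DZ]),S(268,245))
f=r.grab_frame('wrist'); crop(f,'w11.png',290,150,70,80,7)
E
```

```text
(np.float64(327.2598680665998), np.float64(172.1529731092047)) (328.6, 174.0)
```

View pics/w11.png

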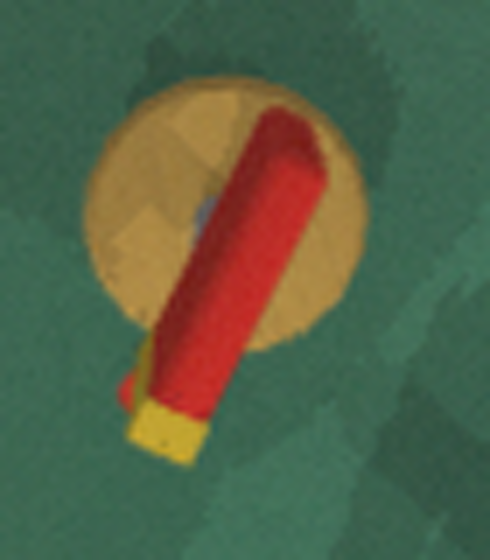

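```bash
python3 - <<'E'
from m import *
f=r.grab_frame('wrist'); W=lambda u,v:(290+u/7,150+v/7)
pts(f,[("a",66,*W(325,180)),("b",66,*W(195,465)),("c",66,*W(268,165)),("d",66,*W(128,437)),("brass",9,*W(227,213)),("dot",2,*W(128,393))])
E
```

```text
a [-70.1  -1.3  66. ]
b [-32.4 -32.   66. ]
c [-74.6  -8.9  66. ]
d [-39.6 -40.6  66. ]
brass [-57.5 -19.1   9. ]
dot [-28.  -46.4   2. ]
```

```bash
python3 -c "
from plant import r
print(r.job_done(), r.get_state()['t'])"
```

```text
the job is handed in; nothing more can be done
the job is handed in; nothing more can be done
```

The chest is locked, and the job was handed in about 22.5 s into the 51 s allowed.

**Bolt:** I pushed the knob along until it stalled at about 9 N, well above the 2.5 N it takes to slide. The rod shows through the keeper, and the knob is within about 2 px of where the side camera should see it at 0.040.

**Key:** I held the bow and pressed it in at 8–12 N while turning it anticlockwise from -0.15. It sank between about -0.41 and -0.55, and I pushed it in 11.8 mm until it bottomed. I then turned it clockwise until the resisting moment jumped from 0.07 to 0.64 N m, and let go. In the last picture the key reads 0.68–0.74, against the red dot at about 0.75 and a stop near 0.70.

**Other things:** In the last views the pot, jar, spool, tape and spray bottle stand where they were. I did not check the two pails in the closing pictures, but the arm never worked near them. The arm is clear of everything, with the force back near zero.

**What disagreed:** The wrist views put the lid's height anywhere from about 0 to 7 mm below nominal. I settled on 2 mm, which was within the tolerance of the pushes and the grasp.

I felt for the slot in one slow sweep in one direction, without reversing, because the key sank on the first pass.

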